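# Slide back the boiler's mug rack, find the filler cap's thread hand, hold the cap up

## Robot

A 6-joint arm with a two-finger parallel gripper is mounted at the origin on the work surface. World frame = base frame: x ahead of the robot, y to its left, z up, the work surface at z = 0. Lengths are in m, angles in rad, forces in N, time in s.
With the tool pointing down it reaches from about 0.3 to 0.875 m from the base axis. Payload 6.4 kg.
Tool frame: the origin (TCP) lies at the very end of the fingers, on their centre line; the grasp point (between the pads) lies 19 mm behind it; z points along the fingers, y is the line along which they close (so a half turn about z gives the same grasp; the last joint's range is limited). The gripper opens to 85 mm and grips with 20 to 120 N. Pads are 22 mm wide; open, the fingers measure 114 mm over their backs; the gripper's body (76 mm by 85 mm) begins 54 mm behind the grasp point. The pads swing forward as they close: fully open they stand 13 mm farther back than shut.
Start: joints at [1.144, 0.181, 1.607, -0, 1.354, -0.206], TCP at [0.126, 0.561, 0.231] pointing down, gripper open.
Joint ranges: [-2.99, 2.99], [-0.89, 2.07], [0.3, 2.58], [-1.14, 4.28], [0, 2.63], [-3.12, 3.12]. Speed limits (rad/s): [2.57, 2.57, 3.01, 3.14, 3.14, 3.14].

## Interface

Orientations are given as a unit quaternion [w, x, y, z].
In Python, from bench import ctrl gives the robot as it stands.
- The arm moves only by the tool pendant, called after ">>>" as name(argument=value, ...), one argument or row to a line, values as JSON. Schema: {"type":"object","properties":{"motion":{"type":"array","items":{"type":"array","items":{"type":"number"},"minItems":7,"maxItems":7},"minItems":1,"maxItems":10},"only":{"type":"string"},"quiet":{"type":"boolean"},"lines":{"type":"string"}},"required":["motion"],"additionalProperties":false}. motion is a list of rows, 1 to 10 of them, each of 7 numbers: dx, dy, dz in normalised numbers (1 is 1 m), then a rotation vector rx, ry, rz in fractions of the full range, 1 being 2 pi rad, then the opening from 0.0 (shut) to 1.0 (fully open); each row is the pose to reach, as a shift and turn from the pose commanded when the call began, along the tool's axes at that moment; what a row does not reach only later rows make up. A row lasts 1/8 s, in which the tool goes at most 0.0625 m and 0.188 rad, less where a joint would pass 70% of its speed; a pose out of reach is approached as far as the arm can. The fingers move at their own pace and stop on an object; the grip force is fixed at half the most. Time passes only in rows, so rows that do not move let the fingers close. The tool returns the time, the measured TCP pose, the force, the opening and the grip force at its end. only (a regular expression) keeps the lines of the reply that match it, lines (a string "A,B") keeps lines A to B, and quiet returns only ok. Shift and turn numbers lie between -1 and 1, and a call with a number outside is refused. Input that does not fit is refused with a message, and nothing moves.
- ctrl.get_obs(): the state, without advancing time (a new reading comes with each control period).
- ctrl.camera(name): name is "side" or "top" or "wrist"; returns the picture (480x640x3 uint8, blue, green, red); there is no depth.
- ctrl.camera_params(name): a dict with "fovy" (degrees; the focal length in pixels is half the picture's height over the tangent of half this angle, whatever the lens; pixels are square), "cx", "cy" (the principal point, pixels), "view" (4x4, takes a point from world to camera coordinates). Camera axes: x right, y up, looking along -z (the intrinsics and any distortion apply to the point x, -y, -z); pixel columns grow to the right and rows downward; lengths in m; the calibration is good to about 2 mm. The wrist camera is an equidistant fisheye: a pixel r from the principal point sees the ray r / f radians off the axis. A picture is of the moment at which its call begins: read the wrist's pose just before it. camera_params takes no time and is no camera call; for the wrist camera it gives the pose at the moment of the call.
- ctrl.hand_in(): hands the job in; it is judged then, once.
The state is a dict: "time_s": time; "q": joint angles; "dq": joint speeds; "joint_efforts": joint torques, N m; "eef_pos": TCP position; "eef_rot": TCP orientation; "wrist_force": force on the tool from outside, world axes, zero at the start; "torque": the same for the moment, N m; "opening": opening from 0.0 (shut) to 1.0 (fully open); "grasp_force": force on a finger pad.
Only numpy, scipy, OpenCV 4.12 (cv2) and the standard library are available. Lean on these libraries where they do the work, as an engineer would, in place of code of your own. Each camera call takes 0.05 s, during which the arm holds its last target. There are 200 camera calls.

## Task

The water boiler needs a look at its filler seal. Slide the slatted mug rack off the filler, all the way left to its end stop and leave it there; then work the ribbed filler cap loose - nobody remembers whether this neck has a right-hand or a left-hand thread, so try it each way until it gives - and lift it off. Finish while still gripping the cap, holding it still and level a hand's breadth above the filler so that the drips fall back in, and leave the crockery and tools around the boiler undisturbed.

Things in the scene. Friction and masses are not known exactly. Their poses are not given: they have to be found in the camera images.
- boiler: Fixed galvanised water boiler, 240 mm deep (own x) by 480 wide (own y), tap at its front (-x, sticks out 65 mm). Origin on the table under its middle. Right half (y -240 to 0): reservoir, top z 150 mm, filler neck at x 0, y -120. Left half: burner housing, top z 198. Two rack rails along y at x +-108 mm (12 wide, top z 205), end-stop blocks on them up to z 218.
- rack (a joint): How far the mug rack has slid on its rails from its right end, m: 0 to 0.20, growing to the boiler's left (its +y); 0.20 is the left end stop. Starts at 0 to 0.04, covering the filler cap. Drags with about 2 N and stays where it is left.
- rack_knob (a point): Centre of the grip of the upright wooden knob (28 mm diameter, 40 high) on the rack's left end bar, 24 mm above the bars, 16 below the knob's top; moves with the rack. Rack: 8 mm steel bars, 226 mm (boiler's x) by 204 (y), underside z 205, top z 213, 10 mm over the cap. At the left stop its right edge is 98 mm left of the filler's centre.
- filler_rim (a point): Centre of the filler neck's mouth, fixed on the boiler, z 190 mm, 40 above the reservoir's top; axes parallel to the boiler's. Neck 38 mm in diameter, three short thread lugs outside (to 51 mm) and a stop beside each: which hand they are changes from start to start and shows in no pose. Right-hand: cap loosens anticlockwise seen from above; left-hand: clockwise.
- cap: Loose ribbed brass cap, 64 mm over its ribs, 30 high, about 0.15 kg. Origin: centre of its underside, z up. Home: origin 25 mm below the rim. Quick thread: turned 55 to 85 degrees (best 70) the loosening way it lifts straight off, before that it cannot; it need not rise while turning (play under 3 mm). The tightening way it stops hard within 8 degrees; then fingers slip and wrist moment rises.
- mug: Bystander: speckled blue enamel mug, 82 mm diameter, 80 mm high, handle on its +y; origin under its middle; beside the boiler's right end. Leave alone.
- mortar: Bystander: squat iron mortar, 110 mm diameter, 78 mm high, heavy; origin under its middle; behind the boiler. Leave alone.
- scoop: Bystander: carved hickory scoop, 180 mm long, 58 mm high, lying along its x; origin on the table under its middle; behind the boiler. Leave alone.
- canister: Bystander: round steel coffee canister, 93 mm diameter, 150 mm high; origin under its middle; behind the boiler's right end. Leave alone.
- jar: Bystander: glass jar, 68 mm diameter, 100 mm high; origin under its middle; at the boiler's left end. Leave alone.
- bowl: Bystander: white enamel bowl, 130 mm diameter, 50 mm high; origin under its middle; further left. Leave alone.
- spoon: Bystander: wooden spoon, 190 mm long, lying along its x behind the jar; origin under its middle. Leave alone.

How it is judged:
On the way, in this order (a step that is already met when the one before it is completed fails the run):
1. the rack is slid left to its end stop, the cap still on its neck (value of joint rack above 0.193 m and z of cap in the frame of filler_rim below -0.015 m), for 0.2 s.
2. the cap is unscrewed and lifted clear of the neck in the fingers (z of cap in the frame of filler_rim above 0.01 m and horizontal distance between cap and filler_rim below 0.05 m and contact force between cap and the fingers above 0.5 N), for 0.2 s.
At the end, for the whole second after the job is handed in: The cap is gripped and at rest, level within 0.2 rad, its underside 50 to 150 mm above the filler rim, its centre within 40 mm of the filler axis, off the boiler; the rack is within 10 mm of its left stop; no bystander has moved over 30 mm (z of cap in the frame of filler_rim between 0.05 and 0.15 m and horizontal distance between cap and filler_rim below 0.04 m and angle between cap's own z axis and vertical below 0.2 rad and contact force between cap and the fingers above 0.5 N and contact force between cap and boiler below 0.05 N and linear speed of cap below 0.03 m/s and value of joint rack above 0.19 m); the arm keeps its last pose, push and grip.
It fails at once if a bystander (mug, mortar, scoop, canister, jar, bowl or spoon) is knocked or shifted by more than 30 mm (distance of any of mug, mortar, scoop, canister, jar, bowl, spoon from where it was at the start of the episode above 0.03 m).
It also fails if it takes over 51 s, if anything falls off the work surface, if the arm or the gripper's body presses on something with over 40 N, if the wrist force passes 120 N, or if a joint passes its speed limit or range.

## Working session

There is one attempt and no reset: what is moved stays moved. The work goes in short steps, Python scripts to look and compute and a tool call to move; the robot and the scene stay as the last step left them, time stands still between calls to the robot, and variables do not carry over. Pictures are saved under pics/ and viewed, at most 10 in all, crops included, and the job is handed in when it is done.

```bash
ls; mkdir -p pics; cat > h.py <<'E'
import numpy as np, cv2
from bench import ctrl
def ray(name,u,v,P=None):
    P=P or ctrl.camera_params(name); f=240/np.tan(np.radians(P["fovy"])/2)
    a,b=u-P["cx"],v-P["cy"]
    if name=="wrist":
        r=np.hypot(a,b); t=r/f; s=np.sin(t)/max(r,1e-9); d=np.array([a*s,-b*s,-np.cos(t)])
    else: d=np.array([a/f,-b/f,-1])
    V=np.array(P["view"]); R=V[:3,:3]; return -R.T@V[:3,3], R.T@d
def onz(name,u,v,z,P=None):
    o,d=ray(name,u,v,P); return o+d*(z-o[2])/d[2]
def proj(name,p,P=None):
    P=P or ctrl.camera_params(name); f=240/np.tan(np.radians(P["fovy"])/2)
    V=np.array(P["view"]); c=V[:3,:3]@p+V[:3,3]; x,y,z=c[0],-c[1],-c[2]
    if name=="wrist":
        r=np.hypot(x,y); t=np.arctan2(r,z); return P["cx"]+f*t*x/r,P["cy"]+f*t*y/r
    return P["cx"]+f*x/z,P["cy"]+f*y/z
E
python3 - <<'E'
from h import *
o=ctrl.get_obs(); print(o)
for n in("top","side","wrist"):
    P=ctrl.camera_params(n); print(n,P["fovy"],P["cx"],P["cy"],np.round(P["view"],3).tolist())
    cv2.imwrite(f"pics/{n}0.png",ctrl.camera(n))
E
```

```text
bench.py
pics
{'time_s': 0.0, 'q': array([ 1.14367834e+00,  1.81488680e-01,  1.60799420e+00,  1.02862604e-05,
        1.35381472e+00, -2.06326927e-01]), 'dq': array([-1.12855471e-04, -2.41199285e-05,  1.22576262e-03, -1.07008309e-04,
       -1.48332269e-03,  3.38521680e-04]), 'joint_efforts': array([-2.46575974e-04, -4.44887531e+01, -3.51330936e+01, -2.60715797e-04,
        9.27818357e-03, -1.01459926e-05]), 'eef_pos': array([0.12568993, 0.56053566, 0.23042027]), 'eef_rot': array([-2.70277259e-04,  1.10172499e-01,  9.93912116e-01, -8.08506764e-04]), 'wrist_force': array([-0.77685422, -0.64800102, -0.54826806]), 'torque': array([ 0.01588242,  0.02010435, -0.00255953]), 'grasp_force': 0.0, 'opening': 1.0003660646725498}
top 49.12893284808681 311.0787736546049 242.93650397316603 [[-0.016, -1.0, 0.001, 0.096], [0.978, -0.015, 0.21, -0.613], [-0.21, 0.005, 0.978, -1.255], [0.0, 0.0, 0.0, 1.0]]
side 42.030773486102674 312.30984398097104 244.22206500882496 [[-0.711, -0.703, -0.002, 0.465], [0.666, -0.674, 0.318, -0.367], [-0.225, 0.225, 0.948, -1.709], [0.0, 0.0, 0.0, 1.0]]
wrist 65.70646984690485 317.5267847741053 242.43850884694996 [[0.218, 0.976, -0.003, -0.575], [-0.937, 0.209, -0.279, 0.036], [-0.271, 0.063, 0.96, -0.38], [0.0, 0.0, 0.0, 1.0]]
```

View pics/top0.png

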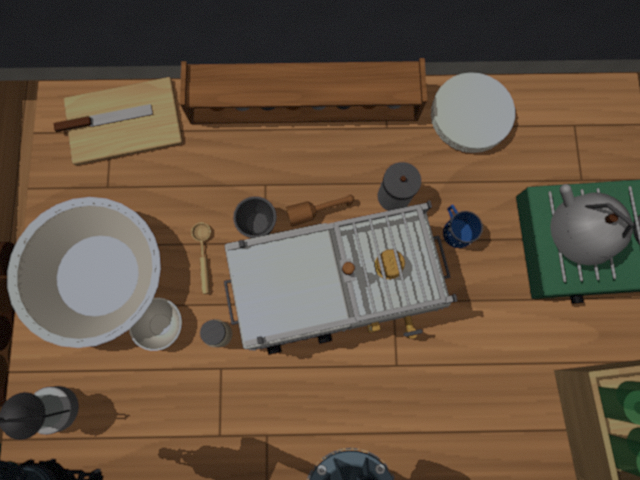

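View pics/side0.png

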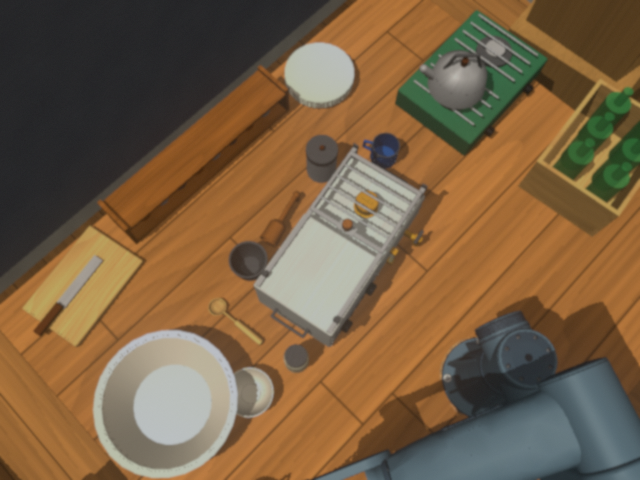

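The top view shows the boiler, yawed about 10°. The knob is near (348,268) and the cap near (390,264) under the rack bars. In the side view the knob is near (348,225) and the cap near (367,204). Next I'll measure these with colour masks and get the yaw from enlarged crops.

```bash
python3 - <<'E'
from h import *
t=cv2.imread("pics/top0.png"); s=cv2.imread("pics/side0.png")
def mask(im,roi,lo,hi):
    x,y,w,h=roi; m=cv2.inRange(cv2.cvtColor(im,cv2.COLOR_BGR2HSV)[y:y+h,x:x+w],lo,hi)
    k,l,st,c=cv2.connectedComponentsWithStats(m); 
    for i in np.argsort(-st[1:,4])[:4]+1: print(st[i]+[x,y,0,0,0],c[i]+[x,y])
for im,roi in((t,(335,235,80,60)),(s,(330,180,60,60))):
    print("--"); mask(im,roi,(5,90,60),(30,255,255))
a=cv2.resize(t[195:355,215:465],None,fx=3.2,fy=3.2,interpolation=cv2.INTER_CUBIC)
cv2.imwrite("pics/tc.png",a)
E
```

```text
--
[381 250  18  29 375] [389.584      264.02933333]
[342 262  13  12 117] [347.99145299 267.75213675]
[375 258   8  19  72] [377.65277778 267.61111111]
[398 252   7  18  69] [401.36231884 260.31884058]
--
[356 192  23  20 251] [367.31474104 201.08366534]
[354 204  19  14 146] [361.64383562 211.54794521]
[343 219  10  11  85] [347.03529412 224.04705882]
[367 190  10   7  27] [371.96296296 193.07407407]
```

View pics/tc.png

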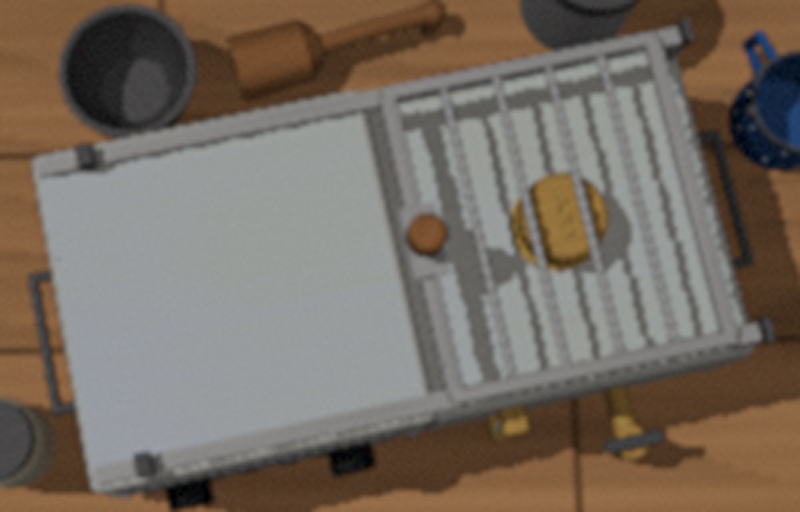

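The crop shows the knob at crop (427,233) and the cap at (560,220). The left end-stop blocks are at (88,156) and (147,463), the right ones at (684,33) and (766,328). Together these give the boiler's yaw and centre.

```bash
python3 - <<'E'
from h import *
A=ctrl.camera_params("top");B=ctrl.camera_params("side")
full=lambda p:(p[0]/3.2+215-.3,p[1]/3.2+195-.3)
pts=[onz("top",*full(p),.216)[:2] for p in((88,154),(147,461),(684,32),(766,328))]
print(np.round(pts,4))
for a,b in((2,0),(3,1),(0,1),(2,3)):
    d=pts[b]-pts[a]; print(np.linalg.norm(d),np.degrees(np.arctan2(d[1],d[0])))
def tri(a,b):
    o1,d1=ray("top",*a,A);o2,d2=ray("side",*b,B)
    M=np.c_[d1,-d2]; t=np.linalg.lstsq(M,o2-o1,rcond=None)[0]; p,q=o1+d1*t[0],o2+d2*t[1]; return (p+q)/2,np.linalg.norm(p-q)
print("cap",onz("top",389.8,264.5,.192),onz("side",367,204,.188), tri((389.8,264.5),(366.5,204.5)))
print("knob",onz("top",348,267.7,.245),onz("side",347.5,224.3,.245),tri((348,267.7),(347.5,224.3)))
for n,r in(("top",(375,250,30,29)),):pass
print(proj("top",np.array([.6,0,0])),np.array(A["view"])[:3,:3].T@-np.array(A["view"])[:3,3])
E
```

```text
[[ 0.5843  0.2402]
 [ 0.3741  0.1984]
 [ 0.6658 -0.1788]
 [ 0.4563 -0.2213]]
0.4268611808961951 100.99874585500417
0.4277620072270948 101.08336377222835
0.21439797443619643 -168.7550561682052
0.21377201164420803 -168.51301311751064
cap [ 0.53452829 -0.08884427  0.192     ] [ 0.53390186 -0.08728856  0.188     ] (array([ 0.53870021, -0.09281708,  0.16671868]), np.float64(0.0002343601858481238))
knob [0.51999897 0.00930072 0.245     ] [0.51850887 0.00863753 0.245     ] (array([0.51897391, 0.00923635, 0.24647306]), np.float64(0.0015877157926878014))
(np.float64(344.0754002271641), np.float64(252.85627225310944)) [0.33720335 0.09277114 1.35570449]
```

```bash
cat > d.py <<'E'
import sys
from h import *
from scipy.spatial.transform import Rotation as Ro
# usage: d.py x y z yaw(deg of tool y axis in world)
o=ctrl.get_obs(); w,x,y,z=o["eef_rot"]; R=Ro.from_quat([x,y,z,w])
print("t",o["time_s"],"pos",o["eef_pos"].round(4),"open",round(o["opening"],3),"gf",o["grasp_force"],"F",o["wrist_force"].round(1),"M",o["torque"].round(2),"q6",o["q"][5].round(2))
ty=R.as_matrix()[:,1]; print("yaw",np.degrees(np.arctan2(ty[1],ty[0])).round(1))
if len(sys.argv)>3:
    p=np.array(sys.argv[1:4],float); a=np.radians(float(sys.argv[4])); yv=np.array([np.cos(a),np.sin(a),0]); zv=np.array([0,0,-1.]); T=np.c_[np.cross(yv,zv),yv,zv]
    print("d",(R.inv().apply(p-o["eef_pos"])).round(4),(R.inv()*Ro.from_matrix(T)).as_rotvec().round(4))
E
python3 d.py 0.519 0.0095 0.29 101.1; python3 d.py 0.519 0.0095 0.219 101.1|tail -1
```

```text
t 0.15 pos [0.1257 0.5607 0.2306] open 1.0 gf 0.0 F [-0.1 -0.7  0.8] M [ 0.06  0.02 -0.03] q6 -0.21
yaw 77.3
d [-0.5044 -0.4517 -0.0589] [-0.0012 -0.0006 -0.4146]
d [-0.5044 -0.4516  0.0121] [-0.0012 -0.0006 -0.4146]
```

Careful with the scale: turns go in shares of 2 pi rad. That gives: -0.415 rad / 6.2832 = -0.066.

>>> pendant(
  motion=[
    [0,0,-0.06,0,0,0,1],
    [-0.05,-0.05,-0.07,0,0,-0.0159,1],
    [-0.5,-0.45,-0.065,0,0,-0.066,1],
    [-0.5,-0.45,-0.065,0,0,-0.066,1],
    [-0.5,-0.45,-0.065,0,0,-0.066,1],
    [-0.5,-0.45,-0.065,0,0,-0.066,1],
    [-0.5,-0.45,-0.065,0,0,-0.066,1],
    [-0.5,-0.45,-0.065,0,0,-0.066,1],
    [-0.5,-0.45,-0.065,0,0,-0.066,1],
    [-0.5,-0.45,-0.065,0,0,-0.066,1],
  ],
)

```text
time_s: 1.4
eef_pos: [0.448, 0.1054, 0.2971]
eef_rot: [0.0, -0.097, 0.995, 0.0]
wrist_force: [1.1, -0.3, -0.7]
opening: 0.998
grasp_force: 0.0
```

>>> pendant(
  motion=[
    [0,0,0,0,0,0,1],
  ],
)

```text
time_s: 1.52
eef_pos: [0.4489, 0.1038, 0.2965]
eef_rot: [-0.0, -0.094, 0.996, -0.0]
wrist_force: [-1.0, 1.1, 0.4]
opening: 1.0
grasp_force: 0.0
```

```bash
python3 d.py 0.519 0.0095 0.29 101.1
```

```text
t 1.525 pos [0.4489 0.1038 0.2965] open 1.0 gf 0.0 F [-1.   1.1  0.4] M [0.   0.05 0.04] q6 -1.79
yaw 100.8
d [-0.0513 -0.1057  0.0066] [-0.0007 -0.0008 -0.006 ]
```

Scaled: -0.006 rad / 6.2832 = -0.001.

>>> pendant(
  motion=[
    [-0.051,-0.106,0,0,0,-0.001,1],
    [-0.051,-0.106,0,0,0,-0.001,1],
    [-0.051,-0.106,0,0,0,-0.001,1],
    [-0.051,-0.106,0,0,0,-0.001,1],
  ],
)

```text
time_s: 2.02
eef_pos: [0.5171, 0.0142, 0.2966]
eef_rot: [-0.001, -0.1, 0.995, 0.0]
wrist_force: [-0.5, 0.4, -1.1]
opening: 1.001
grasp_force: 0.0
```

```bash
python3 - <<'E'
from h import *
cv2.imwrite("pics/w1.png",ctrl.camera("wrist"))
P=ctrl.camera_params("wrist")
for p in((.519,.0095,.253),(.519,.0095,.213),(.536,-.088,.195)): print(proj("wrist",np.array(p),P))
E
python3 d.py 0.519 0.0095 0.219 101.1
```

```text
(np.float64(305.20744905682614), np.float64(273.9971503194941))
(np.float64(307.1946060343888), np.float64(251.6377695685318))
(np.float64(171.55085358891685), np.float64(239.79294957254965))
t 2.075 pos [0.517  0.0145 0.2968] open 0.994 gf 0.0 F [ 0.7 -0.5 -0.1] M [-0.01  0.    0.01] q6 -1.97
yaw 101.5
d [-0.001  -0.0054  0.0778] [ 0.0008 -0.0008  0.0077]
```

View pics/w1.png

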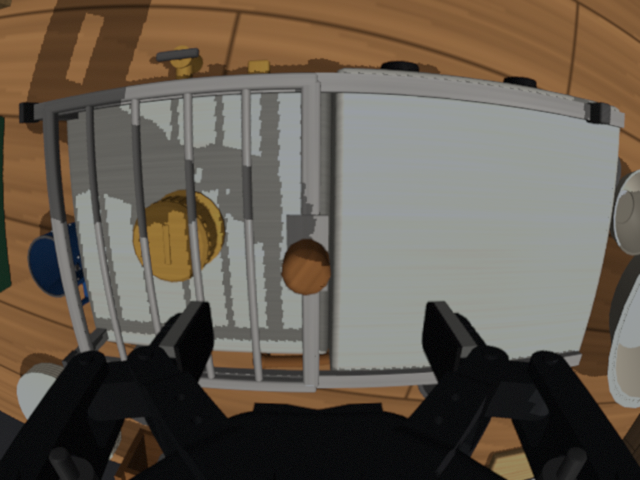

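The wrist view shows the knob at about (305,266) and the cap top at about (173,242). Both match the predicted positions, so I'll descend and grip.

>>> pendant(
  motion=[
    [-0.001,-0.005,0.04,0,0,0,1],
    [-0.001,-0.005,0.077,0,0,0,1],
    [-0.001,-0.005,0.077,0,0,0,1],
    [-0.001,-0.005,0.077,0,0,0,0],
    [-0.001,-0.005,0.077,0,0,0,0],
    [-0.001,-0.005,0.077,0,0,0,0],
    [-0.001,-0.005,0.077,0,0,0,0],
    [-0.001,-0.005,0.077,0,0,0,0],
  ],
)

```text
time_s: 3.08
eef_pos: [0.5204, 0.0083, 0.2215]
eef_rot: [0.001, -0.1, 0.995, -0.0]
wrist_force: [-2.0, 0.9, 6.1]
opening: 0.311
grasp_force: 59.0
```

```bash
python3 d.py 0.4805 0.2055 0.219 101.1
```

```text
t 3.075 pos [0.5204 0.0083 0.2215] open 0.311 gf 58.950562477111816 F [-2.   0.9  6.1] M [-0.06  0.2   0.01] q6 -1.98
yaw 101.5
d [-1.000e-04  2.012e-01  2.300e-03] [-0.0009  0.0019  0.0065]
```

>>> pendant(
  motion=[
    [0,0.015,0,0,0,0,0],
    [0,0.05,0,0,0,0,0],
    [0,0.085,0,0,0,0,0],
    [0,0.12,0,0,0,0,0],
    [0,0.15,0,0,0,0,0],
    [0,0.175,0,0,0,0,0],
    [0,0.19,0,0,0,0,0],
    [0,0.19,0,0,0,0,0],
    [0,0.19,0,0,0,0,0],
  ],
)

```text
time_s: 4.2
eef_pos: [0.4833, 0.1954, 0.2215]
eef_rot: [0.002, -0.1, 0.995, 0.001]
wrist_force: [3.4, 2.6, 6.0]
opening: 0.312
grasp_force: 60.9
```

```bash
python3 d.py 0.4805 0.2055 0.221 101.1
```

```text
t 4.2 pos [0.4833 0.1954 0.2215] open 0.312 gf 60.91041684150696 F [3.4 2.6 6. ] M [ 0.15 -0.46  0.03] q6 -1.62
yaw 101.5
d [0.0007 0.0105 0.0005] [0.0008 0.0039 0.0067]
```

>>> pendant(
  motion=[
    [0,0.005,0,0,0,0,0],
    [0,0.009,0,0,0,0,0],
    [0,0.009,0,0,0,0,0],
  ],
)

```text
time_s: 4.58
eef_pos: [0.4832, 0.1959, 0.2215]
eef_rot: [0.002, -0.099, 0.995, -0.007]
wrist_force: [5.4, -34.1, 6.9]
opening: 0.311
grasp_force: 62.6
```

>>> pendant(
  motion=[
    [0,0.003,0,0,0,0,0],
    [0,0.003,0,0,0,0,0],
  ],
)

```text
time_s: 4.82
eef_pos: [0.4832, 0.1959, 0.2215]
eef_rot: [0.002, -0.098, 0.995, -0.01]
wrist_force: [7.2, -46.1, 8.3]
opening: 0.311
grasp_force: 64.1
```

The arm stalled against the end stop. I'll relax the push, then release and rise.

>>> pendant(
  motion=[
    [0,-0.01,0,0,0,0,0],
    [0,-0.011,0,0,0,0,0],
    [0,-0.011,0,0,0,0,1],
    [0,-0.011,0,0,0,0,1],
    [0,-0.011,0,0,0,0,1],
    [0,-0.011,0,0,0,0,1],
    [0,-0.011,-0.05,0,0,0,1],
    [0,-0.011,-0.08,0,0,0,1],
    [0,-0.011,-0.08,0,0,0,1],
  ],
)

```text
time_s: 5.95
eef_pos: [0.4831, 0.1961, 0.303]
eef_rot: [0.003, -0.1, 0.995, 0.0]
wrist_force: [0.1, -0.8, 0.1]
opening: 0.999
grasp_force: 0.0
```

```bash
python3 d.py 0.537 -0.088 0.25 101.1; python3 d.py 0.48 0.3 0.35 101.1 | tail -1
```

```text
t 5.95 pos [0.4831 0.1961 0.303 ] open 0.999 gf 0.0 F [ 0.1 -0.8  0.1] M [-0.04 -0.03  0.01] q6 -1.61
yaw 101.5
d [ 0.0041 -0.2891  0.053 ] [-0.0002  0.0055  0.0069]
d [-0.0179  0.1024 -0.0469] [-0.0002  0.0055  0.0069]
```

Scaled: 1.57 rad / 6.2832 = 0.2499.

>>> pendant(
  motion=[
    [0.004,-0.289,0,0,0,0.2499,1],
    [0.004,-0.289,0,0,0,0.2499,1],
    [0.004,-0.289,0,0,0,0.2499,1],
    [0.004,-0.289,0,0,0,0.2499,1],
    [0.004,-0.289,0,0,0,0.2499,1],
    [0.004,-0.289,0,0,0,0.2499,1],
    [0.004,-0.289,0,0,0,0.2499,1],
    [0.004,-0.289,0,0,0,0.2499,1],
    [0.004,-0.289,0,0,0,0.2499,1],
    [0.004,-0.289,0,0,0,0.2499,1],
  ],
)

```text
time_s: 7.2
eef_pos: [0.5348, -0.0881, 0.2987]
eef_rot: [-0.001, 0.632, 0.775, -0.0]
wrist_force: [-0.1, 0.4, 0.4]
opening: 0.999
grasp_force: 0.0
```

>>> pendant(
  motion=[
    [0,0,0,0,0,0,1],
    [0,0,0,0,0,0,1],
  ],
)

```text
time_s: 7.45
eef_pos: [0.5352, -0.0883, 0.2997]
eef_rot: [-0.0, 0.632, 0.775, -0.0]
wrist_force: [-0.2, -0.1, 0.0]
opening: 1.0
grasp_force: 0.0
```

```bash
python3 - <<'E'
from h import *
for n in("wrist","top","side"):
    im=ctrl.camera(n); cv2.imwrite(f"pics/{n}2.png",im)
P=ctrl.camera_params("wrist")
im=cv2.imread("pics/wrist2.png")
for p in((.537,-.088,.195),): print(proj("wrist",np.array(p),P))
m=cv2.inRange(cv2.cvtColor(im,cv2.COLOR_BGR2HSV),(15,90,60),(30,255,255))
k,l,st,c=cv2.connectedComponentsWithStats(m)
for i in np.argsort(-st[1:,4])[:3]+1: print(st[i],c[i], onz("wrist",*c[i],.19,P))
for n in("top","side"): print(n,proj(n,np.array([.537,-.088,.195])))
E
python3 d.py 0.537 -0.088 0.25 11.1
```

```text
(np.float64(320.3395769052304), np.float64(242.24554655048772))
[    8     0   162   335 29420] [ 99.46900068 164.20435078] [ 0.35945991 -0.06237528  0.19      ]
[  485     0   152   361 22690] [560.48959894 141.78669017] [0.70540301 0.02873463 0.19      ]
[ 279  192   88   96 6598] [322.4104274  239.60503183] [ 0.538372   -0.08721476  0.19      ]
top (np.float64(389.56955312753223), np.float64(263.1919952501239))
side (np.float64(366.546332636756), np.float64(202.07006453958826))
t 7.6 pos [ 0.5353 -0.0883  0.3   ] open 1.001 gf 0.0 F [ 0.5 -0.2 -0.1] M [-0.    0.05 -0.  ] q6 -0.58
yaw 11.5
d [-0.      0.0018  0.05  ] [-0.     -0.      0.0076]
```

View pics/wrist2.png

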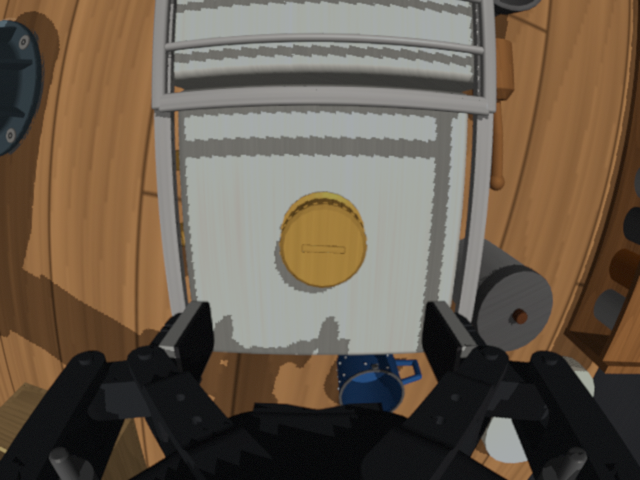

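The rack is clear of the cap. The cap's top disc is centred at about (323,244.5), which puts it near (0.538, -0.089). I'll descend and grip.

>>> pendant(
  motion=[
    [0.001,0.003,0.05,0,0,0,1],
    [0.001,0.003,0.1,0,0,0,1],
    [0.001,0.003,0.13,0,0,0,1],
    [0.001,0.003,0.139,0,0,0,1],
    [0.001,0.003,0.139,0,0,0,1],
    [0.001,0.003,0.139,0,0,0,0],
    [0.001,0.003,0.139,0,0,0,0],
    [0.001,0.003,0.139,0,0,0,0],
    [0.001,0.003,0.139,0,0,0,0],
  ],
)

```text
time_s: 8.72
eef_pos: [0.5393, -0.0872, 0.1632]
eef_rot: [0.002, 0.633, 0.775, 0.001]
wrist_force: [-1.6, 0.6, 6.8]
opening: 0.712
grasp_force: 65.2
```

```bash
python3 d.py
```

```text
t 8.725 pos [ 0.5393 -0.0872  0.1632] open 0.712 gf 65.1640635889089 F [-1.6  0.6  6.8] M [0.02 0.24 0.01] q6 -0.58
yaw 11.5
```

Scaled: -0.24 rad / 6.2832 = -0.0382.

>>> pendant(
  motion=[
    [0,0,0,0,0,-0.0127,0],
    [0,0,0,0,0,-0.0255,0],
    [0,0,0,0,0,-0.0382,0],
    [0,0,0,0,0,-0.0382,0],
  ],
)

```text
time_s: 9.22
eef_pos: [0.5369, -0.0855, 0.1631]
eef_rot: [-0.002, 0.536, 0.844, 0.001]
wrist_force: [-11.0, 7.2, 16.3]
opening: 0.71
grasp_force: 74.2
```

```bash
python3 d.py
```

```text
t 9.225 pos [ 0.5369 -0.0855  0.1631] open 0.71 gf 74.21292293351144 F [-11.    7.2  16.3] M [ 1.08  1.91 -1.84] q6 -0.82
yaw 25.1
```

Scaled: 0.24 rad / 6.2832 = 0.0382.

>>> pendant(
  motion=[
    [0,0,0,0,0,0.0191,0],
    [0,0,0,0,0,0.0382,0],
    [0,0,0,0,0,0.0382,0],
  ],
)

```text
time_s: 9.6
eef_pos: [0.5383, -0.0871, 0.1632]
eef_rot: [0.001, 0.633, 0.774, -0.0]
wrist_force: [-5.8, 0.5, 10.4]
opening: 0.714
grasp_force: 71.3
```

```bash
python3 d.py
```

```text
t 9.6 pos [ 0.5383 -0.0871  0.1632] open 0.714 gf 71.3113727590553 F [-5.8  0.5 10.4] M [ 0.19  0.91 -0.01] q6 -0.58
yaw 11.4
```

>>> pendant(
  motion=[
    [0,0,0,0,0,0.0191,0],
    [0,0,0,0,0,0.0382,0],
    [0,0,0,0,0,0.0382,0],
  ],
)

```text
time_s: 9.98
eef_pos: [0.5391, -0.0868, 0.1632]
eef_rot: [0.001, 0.721, 0.693, 0.001]
wrist_force: [-1.7, 1.8, 6.6]
opening: 0.714
grasp_force: 71.1
```

```bash
python3 d.py
```

```text
t 9.975 pos [ 0.5391 -0.0868  0.1632] open 0.714 gf 71.13999234188668 F [-1.7  1.8  6.6] M [ 0.34  0.32 -0.04] q6 -0.34
yaw -2.3
```

Anticlockwise stops hard with the moment at 1.84 N m, while clockwise turns free, so this is a left-hand thread. I'll continue clockwise.

Scaled: 0.93 rad / 6.2832 = 0.148.

>>> pendant(
  motion=[
    [0,0,0,0,0,0.0239,0],
    [0,0,0,0,0,0.0477,0],
    [0,0,0,0,0,0.0716,0],
    [0,0,0,0,0,0.0955,0],
    [0,0,0,0,0,0.1194,0],
    [0,0,0,0,0,0.148,0],
    [0,0,0,0,0,0.148,0],
    [0,0,0,0,0,0.148,0],
  ],
)

```text
time_s: 10.98
eef_pos: [0.5442, -0.088, 0.1646]
eef_rot: [0.004, 0.955, 0.296, 0.007]
wrist_force: [16.8, -1.2, -1.9]
opening: 0.713
grasp_force: 70.5
```

```bash
python3 d.py
```

```text
t 10.975 pos [ 0.5442 -0.088   0.1646] open 0.713 gf 70.48734474956291 F [16.8 -1.2 -1.9] M [-0.03 -2.8   0.13] q6 0.59
yaw -55.5
```

>>> pendant(
  motion=[
    [0,0,-0.004,0,0,0,0],
    [0,0,-0.008,0,0,0,0],
    [0,0,-0.008,0,0,0,0],
  ],
)

```text
time_s: 11.35
eef_pos: [0.5437, -0.0879, 0.1718]
eef_rot: [0.003, 0.955, 0.296, 0.006]
wrist_force: [16.6, -0.4, -4.4]
opening: 0.712
grasp_force: 70.2
```

```bash
python3 d.py
```

```text
t 11.35 pos [ 0.5437 -0.0879  0.1718] open 0.712 gf 70.21894961810176 F [16.6 -0.4 -4.4] M [-0.15 -2.82  0.16] q6 0.59
yaw -55.5
```

It lifts freely. I'll ease the side load and lift to the hold height.

>>> pendant(
  motion=[
    [0.003,0.002,-0.006,0,0,0,0],
    [0.003,0.002,-0.015,0,0,0,0],
    [0.003,0.002,-0.03,0,0,0,0],
    [0.003,0.002,-0.05,0,0,0,0],
    [0.003,0.002,-0.075,0,0,0,0],
    [0.003,0.002,-0.1,0,0,0,0],
    [0.003,0.002,-0.115,0,0,0,0],
    [0.003,0.002,-0.115,0,0,0,0],
    [0.003,0.002,-0.115,0,0,0,0],
  ],
)

```text
time_s: 12.48
eef_pos: [0.5411, -0.0865, 0.283]
eef_rot: [-0.0, 0.955, 0.296, -0.001]
wrist_force: [-0.8, -0.3, -1.7]
opening: 0.714
grasp_force: 70.2
```

```bash
python3 d.py; python3 - <<'E'
from h import *
for n in("top","side","wrist"): cv2.imwrite(f"pics/{n}3.png",ctrl.camera(n))
a=[cv2.imread(f"pics/{n}3.png") for n in("wrist","side")]
cv2.imwrite("pics/c3.png",np.hstack([cv2.resize(a[0],(400,300)),cv2.resize(a[1][120:360,240:560],(400,300))]))
E
```

```text
t 12.475 pos [ 0.5411 -0.0865  0.283 ] open 0.714 gf 70.15113011431822 F [-0.8 -0.3 -1.7] M [-0.04  0.02 -0.06] q6 0.59
yaw -55.5
```

View pics/c3.png

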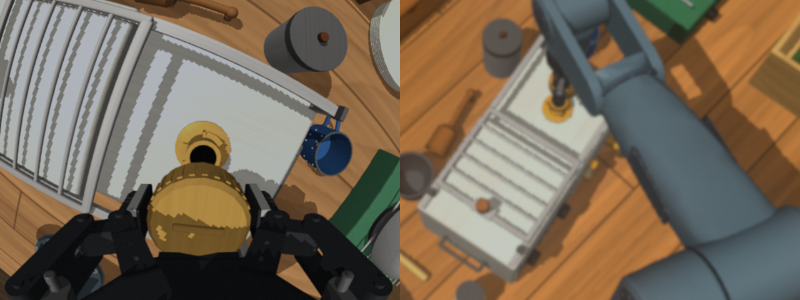

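The cap is in the fingers above the open neck, and the rack is at the left. I'll check that it is level by overlaying the circles expected for a level cap.

```bash
python3 - <<'E'
from h import *
im=cv2.imread("pics/wrist3.png");P=ctrl.camera_params("wrist");p=ctrl.get_obs()["eef_pos"]
for z,c in((.315,(0,0,255)),(.285,(255,0,0))):
    q=np.array([proj("wrist",np.array([p[0]+.032*np.cos(t),p[1]+.032*np.sin(t),z]),P) for t in np.linspace(0,6.28,60)])
    cv2.polylines(im,[q.astype(np.int32)],True,c,1)
cv2.imwrite("pics/lv.png",cv2.resize(im[240:480,180:460],None,fx=2.2,fy=2.2,interpolation=cv2.INTER_CUBIC))
E
```

```text
(no output)
```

View pics/lv.png

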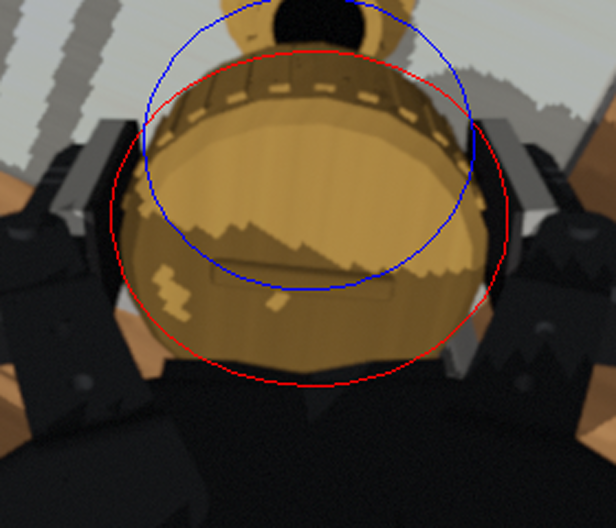

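The cap sits about 7 mm off the pad centre, and it looks level to within a few degrees. I'll do one quick numeric check of the tilt from edge points before handing in.

```bash
python3 - <<'E'
from h import *
from scipy.optimize import least_squares
P=ctrl.camera_params("wrist");p=ctrl.get_obs()["eef_pos"]
a=np.radians(-55.5);yv=np.array([np.cos(a),np.sin(a),0]);xv=np.array([-yv[1],yv[0],0])
# find sign: image-up direction
c0=np.array(proj("wrist",np.r_[p[:2],.3],P));
up=xv if proj("wrist",np.r_[p[:2],.3]+.01*xv,P)[1]<c0[1] else -xv
f=lambda u,v:np.array([u/2.2+180,v/2.2+240])
for rt in(.030,.031,.032):
    def pts(s):
        h,z,t=s; n=np.array([0,0,1])*np.cos(t)-up*np.sin(t); e=up*np.cos(t)+np.array([0,0,1])*np.sin(t)
        o=np.r_[p[:2],0]+h*up+np.array([0,0,z])
        side=lambda k:np.array([proj("wrist",o+.03*n+rt*(np.cos(b)*k*yv+np.sin(b)*e),P) for b in np.linspace(-1,1,21)])
        return proj("wrist",o+.032*e,P)[1],proj("wrist",o+.03*n+rt*e,P)[1],np.ptp(np.r_[side(1)[:,0],side(-1)[:,0]])
    m=(f(0,43)[1],f(0,97)[1],(490-132)/2.2)
    s=least_squares(lambda s:np.array(pts(s))-m,[0,.285,0],x_scale=[.01,.01,.1]).x
    print(rt,"shift,z,tilt deg",s[:2].round(4),np.degrees(s[2]).round(1))
E
```

```text
0.03 shift,z,tilt deg [-0.0107  0.2833] -6.6
0.031 shift,z,tilt deg [-0.0118  0.2791] -4.3
0.032 shift,z,tilt deg [-0.0128  0.2749] -2.0
```

Tilt is about 2–6.6°, far side low, well within the 11.5° limit. I'll trim it by 0.07 rad for margin, then settle.

Scaled: 0.07 rad / 6.2832 = 0.0111.

>>> pendant(
  motion=[
    [0,0,0,0,0.0056,0,0],
    [0,0,0,0,0.0111,0,0],
    [0,0,0,0,0.0111,0,0],
    [0,0,0,0,0.0111,0,0],
    [0,0,0,0,0.0111,0,0],
    [0,0,0,0,0.0111,0,0],
  ],
)

```text
time_s: 13.38
eef_pos: [0.5417, -0.0867, 0.284]
eef_rot: [-0.01, 0.954, 0.296, 0.033]
wrist_force: [-0.4, 0.2, -1.3]
opening: 0.718
grasp_force: 70.1
```

```bash
python3 - <<'E'
from h import *
P=ctrl.camera_params("wrist");o=ctrl.get_obs();print(o["eef_pos"],o["grasp_force"],abs(o["dq"]).max())
w,x,y,z=o["eef_rot"]
from scipy.spatial.transform import Rotation as Ro
print(Ro.from_quat([x,y,z,w]).as_matrix()[:,0])  # tool x: z should be >0 (far side raised)
print(ctrl.hand_in())
E
```

```text
[ 0.54173124 -0.08666167  0.28402639] 70.14564517063263 0.0014214753671078105
[0.82218052 0.56491854 0.06990162]
the job is handed in; nothing more can be done
None
```

I slid the rack to its left end stop, unscrewed the cap clockwise (left-hand thread) and handed in with it gripped, nearly level and still about 95 mm above the filler rim; no verdict was returned, and I didn't measure the bystanders' positions afterwards.

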